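# Line up the stall's steel canisters by height

## Task

Set up the stall's counter: stand the four steel canisters upright on the low shelf, one in the middle of each dark rubber mat, in order of height, with the tallest at the end next to the weighing scale and the shortest at the end next to the bowl of nuts. Set each one down gently, without dropping it or knocking any over, and leave the cup, the jar and everything else on the counter where they are.

Things in the scene. Friction and masses are not known exactly. Their poses are not given: they have to be found in the camera images.
- canister_a_center (a point): The tallest of the four lidded stainless steel canisters: a plain upright cylinder 61 mm in diameter and 98 mm high with a flat steel lid (fixed on, flush with the side). Loose, standing on the counter. The point is its centre, half-way up; z is its axis.
- canister_b_center (a point): The second tallest of the four lidded stainless steel canisters: a plain upright cylinder 54 mm in diameter and 80 mm high with a flat steel lid (fixed on, flush with the side). Loose, standing on the counter. The point is its centre, half-way up; z is its axis.
- canister_c_center (a point): The third tallest of the four lidded stainless steel canisters: a plain upright cylinder 47 mm in diameter and 62 mm high with a flat steel lid (fixed on, flush with the side). Loose, standing on the counter. The point is its centre, half-way up; z is its axis.
- canister_d_center (a point): The shortest of the four lidded stainless steel canisters: a plain upright cylinder 40 mm in diameter and 44 mm high with a flat steel lid (fixed on, flush with the side). Loose, standing on the counter. The point is its centre, half-way up; z is its axis.
- mat_1: Mat 1 of four equal square dark grey ribbed rubber mats (72 x 72 mm, 3 mm thick) fixed about 95 mm apart in a row along the low wooden shelf; mat 1 is at the row's -y end, mat 4 at its +y end. Origin: centre of its underside, on the shelf's top 60 mm above the counter. A canister on it stands 63 mm above the counter.
- mat_2: Mat 2 of four equal square dark grey ribbed rubber mats (72 x 72 mm, 3 mm thick) fixed about 95 mm apart in a row along the low wooden shelf; mat 1 is at the row's -y end, mat 4 at its +y end. Origin: centre of its underside, on the shelf's top 60 mm above the counter. The shelf's front edge lies 65 mm before the mats' line.
- mat_3: Mat 3 of four equal square dark grey ribbed rubber mats (72 x 72 mm, 3 mm thick) fixed about 95 mm apart in a row along the low wooden shelf; mat 1 is at the row's -y end, mat 4 at its +y end. Origin: centre of its underside, on the shelf's top 60 mm above the counter. Along the shelf's back edge, 85 mm behind the mats' line, runs an upstand 18 mm high.
- mat_4: Mat 4 of four equal square dark grey ribbed rubber mats (72 x 72 mm, 3 mm thick) fixed about 95 mm apart in a row along the low wooden shelf; mat 1 is at the row's -y end, mat 4 at its +y end. Origin: centre of its underside, on the shelf's top 60 mm above the counter. The shelf is 430 mm long.
- scale: Electronic counter scale, pale green-grey, 270 x 250 mm and 94 mm high, with a steel pan, a dark display and an orange keypad. Fixed, on the counter past the left (+y) or the right (-y) end of the shelf; a teal bowl of nuts (250 mm across, 110 mm high) stands past the other end. Origin: centre of its underside.

How it is judged (in metres and radians):
At the end, for the whole second after the job is handed in: Each canister stands upright (within 0.1 rad), at rest, its centre within 14 mm of its own mat's centre seen from above and within 6 mm of its proper height: tallest on the end mat on the scale's side, then second, third, and the shortest on the end mat on the nut bowl's side (((world y of scale above 0 m and horizontal distance between canister_a_center and mat_4 below 0.014 m and horizontal distance between canister_b_center and mat_3 below 0.014 m and horizontal distance between canister_c_center and mat_2 below 0.014 m and horizontal distance between canister_d_center and mat_1 below 0.014 m) or (world y of scale below 0 m and horizontal distance between canister_a_center and mat_1 below 0.014 m and horizontal distance between canister_b_center and mat_2 below 0.014 m and horizontal distance between canister_c_center and mat_3 below 0.014 m and horizontal distance between canister_d_center and mat_4 below 0.014 m)) and height (world z) of canister_a_center between 0.106 and 0.118 m and angle between each of canister_a_center, canister_b_center, canister_c_center, canister_d_center's own z axis and vertical below 0.1 rad and linear speed of each of canister_a, canister_b, canister_c, canister_d below 0.02 m/s and height (world z) of canister_b_center between 0.097 and 0.109 m and height (world z) of canister_c_center between 0.088 and 0.1 m and height (world z) of canister_d_center between 0.079 and 0.091 m); the robot touches nothing.
It fails at once if one of the other things on the counter (clay cup, amber jar, nut cutter, lime box, carton, spoon) is pushed more than 30 mm out of its place or knocked over (distance of any of clay_cup, jar, nut_cutter, lime_box, carton, spoon from where it was at the start of the episode above 0.03 m or angle between any of clay_cup, jar's own z axis and vertical above 0.6 rad).
It fails at once if a canister is tipped over (angle between any of canister_a_center, canister_b_center, canister_c_center, canister_d_center's own z axis and vertical above 0.7 rad).
It fails at once if a canister is dropped: it falls free of the fingers faster than 0.6 m/s (a fall of about 18 mm) ((linear speed of canister_a above 0.6 m/s and contact force between canister_a and the fingers below 0.05 N) or (linear speed of canister_b above 0.6 m/s and contact force between canister_b and the fingers below 0.05 N) or (linear speed of canister_c above 0.6 m/s and contact force between canister_c and the fingers below 0.05 N) or (linear speed of canister_d above 0.6 m/s and contact force between canister_d and the fingers below 0.05 N)).
It also fails if it takes over 131 s, if anything falls off the work surface, if the arm or the gripper's body presses on something with over 40 N, if the wrist force passes 120 N, or if a joint passes its speed limit or range.

## Robot

A 6-joint arm with a two-finger parallel gripper is mounted at the origin on the work surface. World frame = base frame: x ahead of the robot, y to its left, z up, the work surface at z = 0. Lengths are in mm, angles in rad, forces in N, time in s.
With the tool pointing down it reaches from about 275 to 1000 mm from the base axis. Payload 8.4 kg.
Tool frame: the origin (TCP) lies midway between the tips of the shut fingers; the grasp point (between the pads) lies 19 mm behind it; z points along the fingers, y is the line along which they close (so a half turn about z gives the same grasp; the last joint's range is limited). The gripper opens to 85 mm and grips with 20 to 120 N. Pads are 22 mm wide; open, the fingers measure 114 mm over their backs; the gripper's body (76 mm by 85 mm) begins 54 mm behind the grasp point. The pads swing forward as they close: fully open they stand 13 mm farther back than shut.
Start: joints at [1.161, 0.353, 1.633, -0, 1.155, -0.002], TCP at [247.868, 573.75, 231.281] pointing down, gripper open.
Joint ranges: [-2.63, 2.63], [-0.92, 2.1], [0.06, 2.66], [-1.3, 4.44], [0, 2.69], [-3.02, 3.02]. Speed limits (rad/s): [2.22, 2.22, 2.79, 3.14, 3.14, 3.14].

## Interface

Orientations are given as [roll, pitch, yaw] about the fixed x, y, z axes, in that order (R = Rz(yaw) Ry(pitch) Rx(roll)).
In Python, from rig import monitor, imaging, r gives the robot as it stands.
- The arm moves only by the tool drive_tool, never from a script. Its argument "plan" is a list of rows, each an object of numbers: "x", "y", "z": the shift along the tool's x, y, z in units of 50 mm (1.0 is 50 mm); "ax", "ay", "az": the turn, a rotation vector about the tool's x, y, z in units of 6 degrees (1.0 is 6 degrees); "hand": the finger opening in mm, from 0 to 85.4. In form: [{"x": .., "y": .., "z": .., "ax": .., "ay": .., "az": .., "hand": ..}, ...]. A call has 1 to 8 rows; each row is the pose to reach, as a shift and turn from the pose commanded when the call began, along the tool's axes at that moment; what a row does not reach only later rows make up. A row lasts 1/10 s, in which the tool goes at most 50 mm and 8.59 degrees, less where a joint would pass 70% of its speed; a pose out of reach is approached as far as the arm can. A call with a gripper value outside its range is refused whole. The fingers move at their own pace and stop on an object; "grip_force" is the grip in N (left out, the last holds). Time passes only in rows, so rows that repeat a pose let the fingers close. It gives the time, the measured TCP pose, the force, the opening and the grip force at its end, in the units of the state.
- monitor.sense(): the state, without advancing time (a new reading comes with each control period).
- imaging.grab_frame(name): name is "scene" or "top" or "wrist"; returns the picture (480x640x3 uint8, red, green, blue); there is no depth.
- imaging.camera_info(name): a dict with "mtx" (3x3 intrinsics, pixels), "dist" ([k1, k2, p1, p2, k3] as OpenCV has them; the pictures are not rectified), "R" (3x3) and "t" (3): a world point X has camera coordinates R X + t. Camera axes: x right, y down, z forward; pixel columns grow to the right and rows downward; lengths in mm; the calibration is good to about 2 mm. A picture is of the moment at which its call begins: read the wrist's pose just before it. camera_info takes no time and is no camera call; for the wrist camera it gives the pose at the moment of the call.
- r.sign_off(): hands the job in; it is judged then, once.
The state is a dict: "clock": time; "qpos": joint angles; "qvel": joint speeds; "joint_efforts": joint torques, N m; "eef_pos": TCP position; "tcp_rot": TCP orientation; "contact_force": force on the tool from outside, world axes, zero at the start; "wrist_torque": the same for the moment, N m; "opening": opening from 0.0 (shut) to 1.0 (fully open); "grasp_force": force on a finger pad.
Only numpy, scipy, OpenCV 4.12 (cv2) and the standard library are available. Lean on these libraries where they do the work, as an engineer would, in place of code of your own. Each camera call takes 0.05 s, during which the arm holds its last target. There are 200 camera calls.

## Working session

There is one attempt and no reset: what is moved stays moved. The work goes in short steps, Python scripts to look and compute and a tool call to move; the robot and the scene stay as the last step left them, time stands still between calls to the robot, and variables do not carry over. Pictures are saved under pics/ and viewed, at most 14 in all, crops included, and the job is handed in when it is done.

Besides the shell and the picture viewer there is one more tool, called as a command line: name --argument value ..., lists and objects as JSON in quotes. drive_tool: Moves the arm, as the interface text tells. Its arguments: {"type":"object","properties":{"plan":{"type":"array","items":{"type":"object","properties":{"x":{"type":"number"},"y":{"type":"number"},"z":{"type":"number"},"ax":{"type":"number"},"ay":{"type":"number"},"az":{"type":"number"},"hand":{"type":"number"}}}},"grip_force":{"type":"number"}},"required":["plan"]}

```bash
mkdir -p pics
python3 - <<'E'
from rig import monitor, imaging, r
import cv2
s=monitor.sense();print(s)
for n in("scene","top"):
    im=imaging.grab_frame(n);cv2.imwrite(f"pics/{n}0.png",im[:,:,::-1])
    print(n,imaging.camera_info(n))
E
```

```text
{'clock': 0.0, 'qpos': array([ 1.16057147e+00,  3.53639104e-01,  1.63416996e+00,  2.06369380e-05,
        1.15517606e+00, -2.36449401e-03]), 'qvel': array([-0.00078001,  0.00032091,  0.00152792, -0.00193949,  0.00193563,
       -0.00136827]), 'joint_efforts': array([-6.28478074e-05, -6.05240965e+01, -3.42067087e+01,  1.47045812e-04,
        9.36606608e-03, -1.86209815e-05]), 'eef_pos': array([247.68258323, 573.29540824, 230.55199259]), 'tcp_rot': array([-3.14020023e+00, -2.21608441e-05,  2.73372393e+00]), 'contact_force': array([ 0.44030382, -0.26536281, -0.06131677]), 'wrist_torque': array([-0.00978728, -0.00168668, -0.00499492]), 'grasp_force': 0.0, 'opening': 1.0006013434909666}
scene {'mtx': array([[502.7250932 ,   0.        , 318.11275977],
       [  0.        , 502.7250932 , 255.72243096],
       [  0.        ,   0.        ,   1.        ]]), 'dist': array([-0.11707068,  0.        ,  0.        ,  0.        ,  0.        ]), 'R': array([[ 0.44423246,  0.89583334,  0.01183838],
       [ 0.74392375, -0.3614748 , -0.56206176],
       [-0.49923439,  0.25849293, -0.82701054]]), 't': array([-235.44186874, -328.43519465, 1415.55375769])}
top {'mtx': array([[500.47071795,   0.        , 319.88598572],
       [  0.        , 500.47071795, 231.02977528],
       [  0.        ,   0.        ,   1.        ]]), 'dist': array([-0.02849582,  0.        ,  0.        ,  0.        ,  0.        ]), 'R': array([[ 2.57735884e-04, -9.99996684e-01,  2.56244308e-03],
       [-9.90437112e-01, -6.08797085e-04, -1.37963603e-01],
       [ 1.37964706e-01, -2.50238056e-03, -9.90433985e-01]]), 't': array([  17.13502751,  495.78890579, 1442.89400764])}
```

View pics/scene0.png

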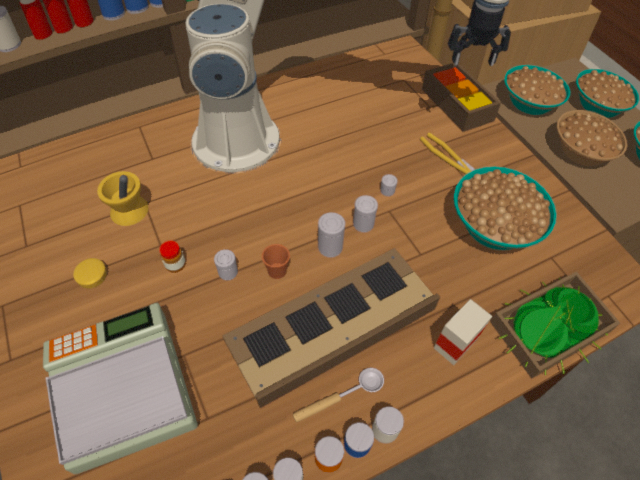

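View pics/top0.png

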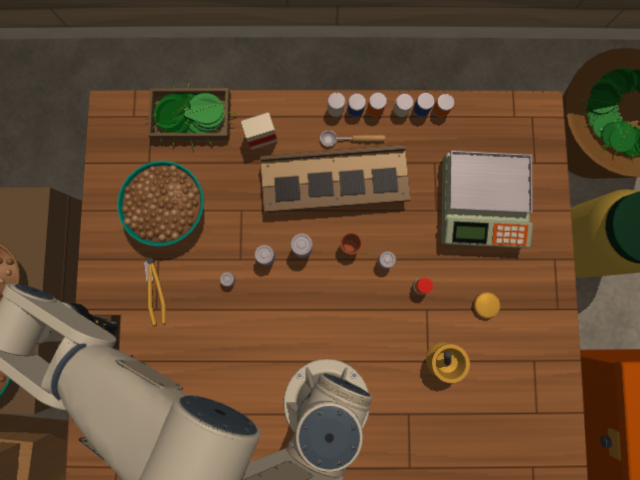

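Top view: canisters at (301,244)=a, (264,255)=b, (388,260)=c, (227,280)=d; the cup is at (350,244) and the jar at (423,287). The mats are at (287,188), (320,184), (352,182) and (385,180). The scale is on the right (−y) and the bowl on the left (+y), so a→mat 1, b→mat 2, c→mat 3, d→mat 4.

```bash
cat > h.py <<'E'
import cv2, numpy as np
from rig import monitor, imaging, r
def ray(n,px,z,ci=None):
    c=ci or imaging.camera_info(n)
    u=cv2.undistortPoints(np.array([[px]],float),c["mtx"],c["dist"])[0,0]
    R=np.array(c["R"]);o=-R.T@c["t"];d=R.T@np.array([*u,1]);return (o+d*(z-o[2])/d[2])[:2]
def proj(n,X,ci=None):
    c=ci or imaging.camera_info(n)
    return cv2.projectPoints(np.array([X],float),cv2.Rodrigues(np.array(c["R"]))[0],np.array(c["t"]),c["mtx"],c["dist"])[0][0,0]
E
python3 - <<'E'
from h import *
im=cv2.imread("pics/top0.png");hsv=cv2.cvtColor(im,cv2.COLOR_BGR2HSV)
m=((hsv[...,1]<60)&(hsv[...,2]>75)).astype(np.uint8)*255
H=dict(a=(98,301,244),b=(80,264,255),c=(62,388,260),d=(44,227,280))
for k,(h,u,v) in H.items():
    s=np.zeros_like(m);s[v-18:v+19,u-18:u+19]=m[v-18:v+19,u-18:u+19]
    cs=max(cv2.findContours(s,0,2)[0],key=cv2.contourArea);print(k,cv2.minEnclosingCircle(cs),cv2.boundingRect(cs))
md=((hsv[...,2]<75)).astype(np.uint8)*255
for u,v in((287,188),(320,184),(352,182),(385,180)):
    s=np.zeros_like(m);s[v-14:v+15,u-15:u+16]=md[v-14:v+15,u-15:u+16]
    s=cv2.morphologyEx(s,cv2.MORPH_CLOSE,np.ones((5,5)))
    cs=max(cv2.findContours(s,0,2)[0],key=cv2.contourArea);q=cv2.minAreaRect(cs);print(q,ray("top",q[0],63))
c=cv2.resize(im[150:310,205:435],None,fx=3.4,fy=3.4,interpolation=cv2.INTER_CUBIC)
cv2.imwrite("pics/crop.png",c)
E
```

```text
a ((301.33575439453125, 244.45620727539062), 10.857833862304688) (291, 234, 21, 22)
b ((264.4534912109375, 254.22093200683594), 9.710966110229492) (255, 245, 20, 19)
c ((386.6363525390625, 259.3636474609375), 8.095619201660156) (379, 252, 16, 16)
d ((227.06521606445312, 279.36956787109375), 7.068830490112305) (221, 273, 14, 13)
((286.87054443359375, 188.68780517578125), (23.440279006958008, 23.867761611938477), 85.91438293457031) [616.94110238 114.15342114]
((320.23101806640625, 184.4275665283203), (23.077754974365234, 23.547531127929688), 86.633544921875) [629.77764494  16.44697317]
((351.8680114746094, 182.6522674560547), (23.226537704467773, 23.440279006958008), 85.91438293457031) [635.20658115 -76.40763338]
((384.45880126953125, 180.46469116210938), (22.77886199951172, 23.545827865600586), 85.60128784179688) [ 641.92468932 -172.28390356]
```

View pics/crop.png

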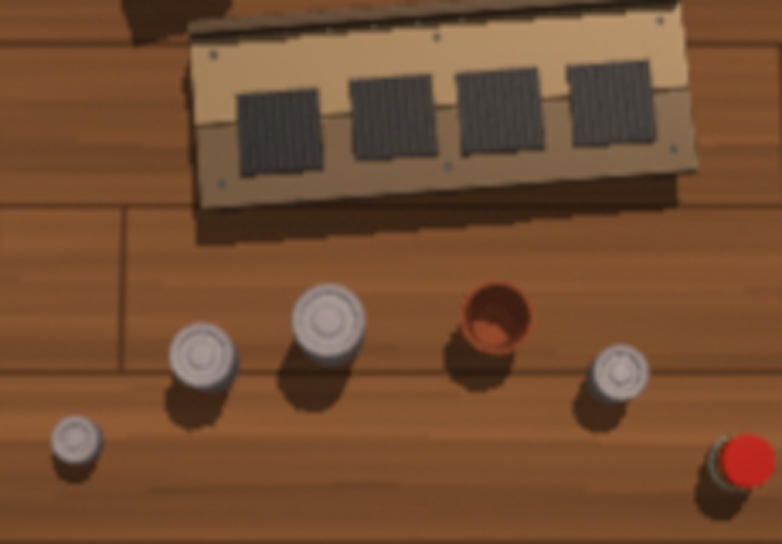

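The crop confirms lid centres at about a (329,320), b (202,355), c (621,371), d (76,439) in crop pixels. It also confirms the mats as clean squares, tilted about 4°.

Run:
```python
from h import *
for k,h,u,v in(("a",98,301.6,244.1),("b",80,264.4,254.3),("c",62,387.5,259.1),("d",44,227.2,279.1)):
    p=ray("top",(u,v),h);print(k,p.round(1),"scene px lid",proj("scene",(*p,h)).round(1))
for n,(u,v) in dict(cup=(350.5,243.5),jar=(424,286)).items(): print(n,ray("top",(u,v),60).round(1))
im=cv2.imread("pics/scene0.png");hsv=cv2.cvtColor(im,cv2.COLOR_BGR2HSV)
for p in((616.9,114.2),(629.8,16.4),(635.2,-76.4),(641.9,-172.3)): print(proj("scene",(*p,63)).round(1))
m=(hsv[...,2]<70).astype(np.uint8)*255
for u,v in((384,281),(347,303),(309,322),(267,344)):
    s=np.zeros_like(m);s[v-24:v+25,u-26:u+27]=m[v-24:v+25,u-26:u+27];s=cv2.morphologyEx(s,cv2.MORPH_OPEN,np.ones((3,3)))
    cs=max(cv2.findContours(cv2.morphologyEx(s,cv2.MORPH_CLOSE,np.ones((5,5))),0,2)[0],key=cv2.contourArea);M=cv2.moments(cs);c=(M['m10']/M['m00'],M['m01']/M['m00']);print("meas",np.round(c,1),ray("scene",c,63).round(1))
```

```text
a [449.8  68.9] scene px lid [330.3 222.8]
b [422.6 175.1] scene px lid [364.8 203.9]
c [ 410.5 -177.1] scene px lid [223.3 258.5]
d [353.7 285.7] scene px lid [387.9 180. ]
cup [455.9 -71.1]
jar [ 333.5 -280.6]
[383.6 280.6]
[346.6 302.8]
[307.9 322.3]
[266.1 343.9]
meas [383.7 280.7] [617.2 114.3]
meas [346.7 302.9] [630.1  16.5]
meas [308.3 322.4] [635.7 -75.6]
meas [266.3 343.9] [ 642.1 -171.8]
```

drive_tool --plan '[{"az":1.4,"z":-0.2},{"az":2.8,"z":-0.4},{"az":4.2,"z":-0.6},{"az":5.6,"z":-0.8},{"az":7.0,"z":-0.8},{"az":8.4,"z":-0.8},{"az":9.8,"z":-0.8},{"az":11.1,"z":-0.8,"hand":85}]' --grip_force 40

```text
invalid input
```

Both views agree on the mats to within 1 mm. I'll resend the move with every field filled in.

drive_tool --plan '[{"x":0,"y":0,"z":-0.2,"ax":0,"ay":0,"az":1.4,"hand":85},{"x":0,"y":0,"z":-0.4,"ax":0,"ay":0,"az":2.8,"hand":85},{"x":0,"y":0,"z":-0.6,"ax":0,"ay":0,"az":4.2,"hand":85},{"x":0,"y":0,"z":-0.8,"ax":0,"ay":0,"az":5.6,"hand":85},{"x":0,"y":0,"z":-0.8,"ax":0,"ay":0,"az":7.0,"hand":85},{"x":0,"y":0,"z":-0.8,"ax":0,"ay":0,"az":8.4,"hand":85},{"x":0,"y":0,"z":-0.8,"ax":0,"ay":0,"az":9.8,"hand":85},{"x":0,"y":0,"z":-0.8,"ax":0,"ay":0,"az":11.1,"hand":85}]' --grip_force 40

```text
clock: 0.9
eef_pos: [247.8, 573.5, 270.9]
tcp_rot: [-3.141, 0.001, 1.565]
contact_force: [0.8, -0.5, -0.4]
opening: 0.996
grasp_force: 0.0
```

drive_tool --plan '[{"x":-1,"y":0.36,"z":0,"ax":0,"ay":0,"az":0,"hand":85},{"x":-2,"y":0.7,"z":0,"ax":0,"ay":0,"az":0,"hand":85},{"x":-2.9,"y":1.1,"z":0.4,"ax":0,"ay":0,"az":0,"hand":85},{"x":-3.8,"y":1.4,"z":0.8,"ax":0,"ay":0,"az":0,"hand":85},{"x":-4.6,"y":1.7,"z":1.3,"ax":0,"ay":0,"az":0,"hand":85},{"x":-5.3,"y":1.95,"z":1.8,"ax":0,"ay":0,"az":0,"hand":85},{"x":-5.76,"y":2.12,"z":2.4,"ax":0,"ay":0,"az":0,"hand":85},{"x":-5.76,"y":2.12,"z":2.6,"ax":0,"ay":0,"az":0,"hand":85}]'

```text
clock: 1.7
eef_pos: [352.9, 281.7, 138.5]
tcp_rot: [-3.138, 0.004, 1.569]
contact_force: [0.3, -0.3, 0.1]
opening: 1.0
grasp_force: 0.0
```

Run:
```python
from h import *
s=monitor.sense();print(s["eef_pos"],s["tcp_rot"],s["clock"])
ci=imaging.camera_info("wrist");im=imaging.grab_frame("wrist");cv2.imwrite("pics/w1.png",im[:,:,::-1])
print(proj("wrist",(353.7,285.7,44),ci),proj("wrist",(353.7,285.7,0),ci))
```

```text
[352.85150429 281.68364404 138.52647475] [-3.13783274  0.00373113  1.56862031] 1.7
[326.87822743 245.22438157] [326.78327712 228.04501771]
```

View pics/w1.png

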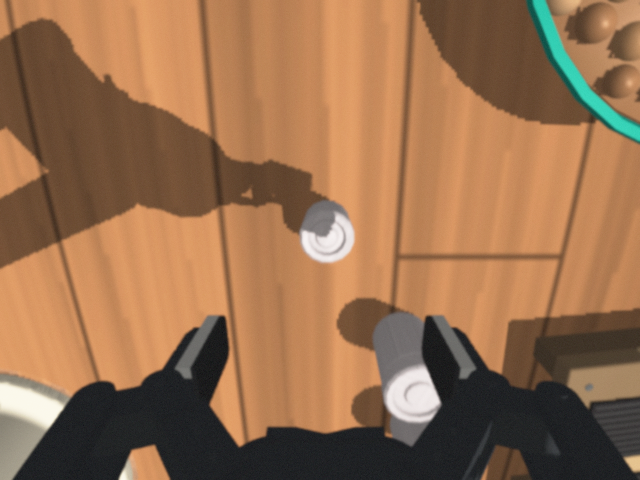

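Wrist view: d's lid is at (328,238), 7 px from prediction, which puts it about 3–5 mm further +y. Canister b is at lower right, clear of the fingers.

drive_tool --plan '[{"x":0.06,"y":0,"z":0.7,"ax":0,"ay":0,"az":0,"hand":85},{"x":0.06,"y":0,"z":1.4,"ax":0,"ay":0,"az":0,"hand":85},{"x":0.06,"y":0,"z":2.0,"ax":0,"ay":0,"az":0,"hand":85},{"x":0.06,"y":0,"z":2.4,"ax":0,"ay":0,"az":0,"hand":85},{"x":0.06,"y":0,"z":2.64,"ax":0,"ay":0,"az":0,"hand":85},{"x":0.06,"y":0,"z":2.64,"ax":0,"ay":0,"az":0,"hand":85},{"x":0.06,"y":0,"z":2.64,"ax":0,"ay":0,"az":0,"hand":60},{"x":0.06,"y":0,"z":2.64,"ax":0,"ay":0,"az":0,"hand":50}]'

```text
clock: 2.55
eef_pos: [354.8, 289.6, 10.4]
tcp_rot: [3.14, -0.001, 1.572]
contact_force: [0.2, -0.6, -0.9]
opening: 0.689
grasp_force: 0.0
```

drive_tool --plan '[{"x":0,"y":0,"z":0,"ax":0,"ay":0,"az":0,"hand":42},{"x":0,"y":0,"z":0,"ax":0,"ay":0,"az":0,"hand":38},{"x":0,"y":0,"z":0,"ax":0,"ay":0,"az":0,"hand":34},{"x":0,"y":0,"z":0,"ax":0,"ay":0,"az":0,"hand":30},{"x":0,"y":0,"z":0,"ax":0,"ay":0,"az":0,"hand":30},{"x":0,"y":0,"z":0,"ax":0,"ay":0,"az":0,"hand":30},{"x":0,"y":0,"z":0,"ax":0,"ay":0,"az":0,"hand":30},{"x":0,"y":0,"z":0,"ax":0,"ay":0,"az":0,"hand":30}]'

```text
clock: 3.35
eef_pos: [354.6, 289.3, 10.4]
tcp_rot: [3.14, -0.001, 1.571]
contact_force: [-2.1, -1.2, 9.0]
opening: 0.459
grasp_force: 39.2
```

drive_tool --plan '[{"x":0,"y":0,"z":-0.8,"ax":0,"ay":0,"az":0,"hand":30},{"x":0,"y":0.2,"z":-1.6,"ax":0,"ay":0,"az":0,"hand":30},{"x":-0.3,"y":0.8,"z":-2.3,"ax":0,"ay":0,"az":0,"hand":30},{"x":-0.7,"y":1.6,"z":-2.6,"ax":0,"ay":0,"az":0,"hand":30},{"x":-1.2,"y":2.4,"z":-2.6,"ax":0,"ay":0,"az":0,"hand":30},{"x":-1.8,"y":3.2,"z":-2.6,"ax":0,"ay":0,"az":0,"hand":30},{"x":-2.4,"y":3.9,"z":-2.6,"ax":0,"ay":0,"az":0,"hand":30},{"x":-2.9,"y":4.5,"z":-2.6,"ax":0,"ay":0,"az":0,"hand":30}]'

```text
clock: 4.15
eef_pos: [580.9, 142.1, 140.0]
tcp_rot: [3.14, -0.0, 1.571]
contact_force: [0.8, 0.8, -0.4]
opening: 0.456
grasp_force: 40.7
```

drive_tool --plan '[{"x":-0.4,"y":0.5,"z":0,"ax":0,"ay":0,"az":0,"hand":30},{"x":-0.6,"y":0.75,"z":0.2,"ax":0,"ay":0,"az":0,"hand":30},{"x":-0.6,"y":0.75,"z":0.6,"ax":0,"ay":0,"az":0,"hand":30},{"x":-0.6,"y":0.75,"z":0.9,"ax":0,"ay":0,"az":0,"hand":30},{"x":-0.6,"y":0.75,"z":1.1,"ax":0,"ay":0,"az":0,"hand":30},{"x":-0.6,"y":0.75,"z":1.2,"ax":0,"ay":0,"az":0,"hand":30},{"x":-0.6,"y":0.75,"z":1.27,"ax":0,"ay":0,"az":0,"hand":30},{"x":-0.6,"y":0.75,"z":1.32,"ax":0,"ay":0,"az":0,"hand":30}]'

```text
clock: 4.95
eef_pos: [616.8, 114.4, 73.5]
tcp_rot: [3.141, -0.0, 1.572]
contact_force: [-0.7, 0.9, 3.7]
opening: 0.458
grasp_force: 41.1
```

drive_tool --plan '[{"x":0,"y":0,"z":0,"ax":0,"ay":0,"az":0,"hand":30},{"x":0,"y":0,"z":0.02,"ax":0,"ay":0,"az":0,"hand":30},{"x":0,"y":0,"z":0.02,"ax":0,"ay":0,"az":0,"hand":30}]'

```text
clock: 5.25
eef_pos: [617.1, 114.2, 73.5]
tcp_rot: [3.14, -0.0, 1.572]
contact_force: [-2.3, 1.3, 5.8]
opening: 0.461
grasp_force: 41.6
```

drive_tool --plan '[{"x":0,"y":0,"z":0,"ax":0,"ay":0,"az":0,"hand":45},{"x":0,"y":0,"z":0,"ax":0,"ay":0,"az":0,"hand":55},{"x":0,"y":0,"z":0,"ax":0,"ay":0,"az":0,"hand":70},{"x":0,"y":0,"z":0,"ax":0,"ay":0,"az":0,"hand":85},{"x":0,"y":0,"z":-0.5,"ax":0,"ay":0,"az":0,"hand":85},{"x":0,"y":0,"z":-1.3,"ax":0,"ay":0,"az":0,"hand":85},{"x":0,"y":0,"z":-2.0,"ax":0,"ay":0,"az":0,"hand":85},{"x":0,"y":0,"z":-2.2,"ax":0,"ay":0,"az":0,"hand":85}]'

```text
clock: 6.05
eef_pos: [618.8, 114.3, 186.4]
tcp_rot: [3.136, -0.001, 1.571]
contact_force: [0.0, -0.1, 0.2]
opening: 0.995
grasp_force: 0.0
```

drive_tool --plan '[{"x":0.2,"y":-0.8,"z":0,"ax":0,"ay":0,"az":0,"hand":85},{"x":0.5,"y":-1.7,"z":0,"ax":0,"ay":0,"az":0,"hand":85},{"x":0.8,"y":-2.5,"z":0,"ax":0,"ay":0,"az":0,"hand":85},{"x":1.0,"y":-3.2,"z":0,"ax":0,"ay":0,"az":0,"hand":85},{"x":1.22,"y":-3.9,"z":0,"ax":0,"ay":0,"az":0,"hand":85},{"x":1.22,"y":-3.9,"z":0,"ax":0,"ay":0,"az":0,"hand":85},{"x":1.22,"y":-3.9,"z":0,"ax":0,"ay":0,"az":0,"hand":85}]'

```text
clock: 6.75
eef_pos: [421.3, 175.1, 182.2]
tcp_rot: [3.141, 0.0, 1.573]
contact_force: [-0.2, 0.4, 0.3]
opening: 0.996
grasp_force: 0.0
```

```bash
cat >> h.py <<'E'
def wr(name,x,y,h,r):
    s=monitor.sense();print(s["eef_pos"].round(1),s["tcp_rot"].round(3))
    ci=imaging.camera_info("wrist");im=imaging.grab_frame("wrist")[:,:,::-1].copy()
    c=proj("wrist",(x,y,h),ci);R=np.hypot(*(proj("wrist",(x+r,y,h),ci)-c));print("pred",c.round(1),R.round(1))
    hsv=cv2.cvtColor(im,cv2.COLOR_BGR2HSV)
    g=cv2.GaussianBlur(cv2.cvtColor(im,cv2.COLOR_BGR2GRAY),(5,5),0)
    k=cv2.HoughCircles(g,cv2.HOUGH_GRADIENT,1.0,15,param1=80,param2=14,minRadius=int(R*.9),maxRadius=int(R*1.12))
    if k is not None:
        k=k[0];k=k[np.hypot(*(k[:,:2]-c).T)<40][:3]
        for q in k: print(q,ray("wrist",q[:2],h,ci).round(1)); cv2.circle(im,(int(q[0]),int(q[1])),int(q[2]),(0,255,0),1)
    cv2.imwrite(f"pics/{name}.png",im)
E
python3 -c "
from h import *
wr('wb',422.6,175.1,80,27)"
```

```text
[421.3 175.1 182.2] [3.141 0.    1.573]
pred [326.9 247.4] 36.3
[327.5 238.5  35. ] [423.  182.1]
```

View pics/wb.png

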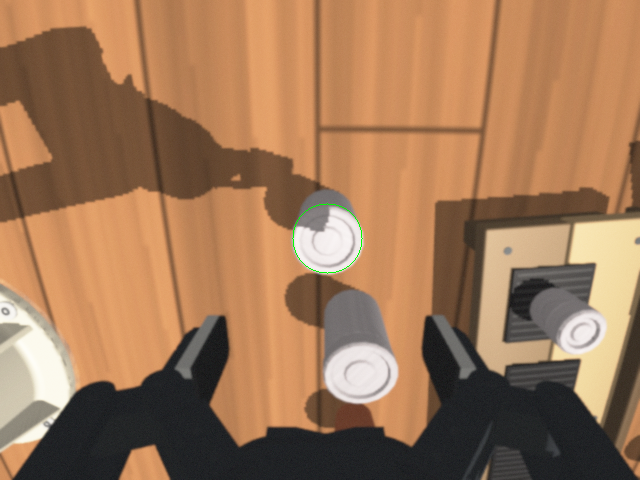

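Wrist view: b's lid is fitted at (327,238), 7 mm off the top-camera value in y. I'll check which camera is biased, using mat 4 and the placed d.

Run:
```python
from h import *
ci=imaging.camera_info("wrist")
print("mat4 pred in wrist",[proj("wrist",(617+a,114.2+b,63),ci).round(0) for a,b in((-38.9,-33),(-33,38.9),(38.9,33),(33,-38.9))], "d lid", proj("wrist",(617,114.2,107),ci))
for n in("top","scene"):
    im=imaging.grab_frame(n)[:,:,::-1];c=proj(n,(617,114.2,107)).round().astype(int)
    cv2.imwrite(f"pics/{n}d.png",cv2.resize(im[c[1]-25:c[1]+25,c[0]-30:c[0]+30],None,fx=6,fy=6,interpolation=cv2.INTER_CUBIC));print(n,proj(n,(617,114.2,107)),c, "b lid", proj(n,(423,175,80)),proj(n,(423,182,80)))
a,b=[cv2.imread(f"pics/{n}d.png") for n in("top","scene")]
cv2.imwrite("pics/dd.png",np.hstack([a,b]))
```

```text
mat4 pred in wrist [array([499., 340.]), array([520., 266.]), array([599., 272.]), array([573., 344.])] d lid [581.99205575 335.14286839]
top [285.88347957 185.23545772] [286 185] b lid [264.44279658 254.14672534] [261.98057931 254.1447752 ]
scene [386.1466406  269.66437245] [386 270] b lid [364.81367774 204.02359415] [367.3880516  203.04035008]
```

View pics/dd.png

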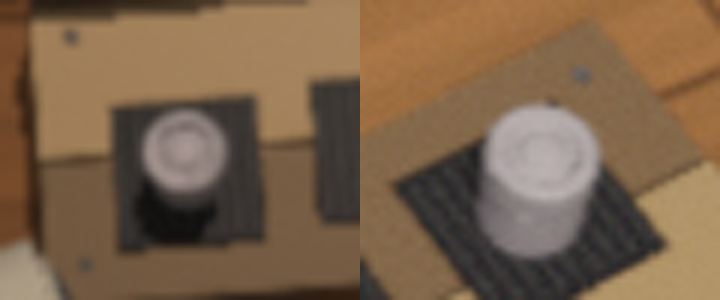

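Top and scene views both put d at mat 4's centre to about 1 mm (lid at (286.2,184.9), predicted (285.9,185.2)). So the wrist camera is biased about 5 mm in y. I'll use y≈177.5 for b.

drive_tool --plan '[{"x":0.05,"y":0.01,"z":0.6,"ax":0,"ay":0,"az":0,"hand":85},{"x":0.05,"y":0.01,"z":1.3,"ax":0,"ay":0,"az":0,"hand":85},{"x":0.05,"y":0.01,"z":2.0,"ax":0,"ay":0,"az":0,"hand":85},{"x":0.05,"y":0.01,"z":2.6,"ax":0,"ay":0,"az":0,"hand":85},{"x":0.05,"y":0.01,"z":3.0,"ax":0,"ay":0,"az":0,"hand":85},{"x":0.05,"y":0.01,"z":3.02,"ax":0,"ay":0,"az":0,"hand":85},{"x":0.05,"y":0.01,"z":3.02,"ax":0,"ay":0,"az":0,"hand":65},{"x":0.05,"y":0.01,"z":3.02,"ax":0,"ay":0,"az":0,"hand":58}]'

```text
clock: 7.7
eef_pos: [423.2, 177.5, 32.2]
tcp_rot: [3.14, -0.001, 1.571]
contact_force: [-0.0, -0.1, -0.7]
opening: 0.691
grasp_force: 0.0
```

drive_tool --plan '[{"x":0,"y":0,"z":0,"ax":0,"ay":0,"az":0,"hand":55},{"x":0,"y":0,"z":0,"ax":0,"ay":0,"az":0,"hand":52},{"x":0,"y":0,"z":0,"ax":0,"ay":0,"az":0,"hand":48},{"x":0,"y":0,"z":0,"ax":0,"ay":0,"az":0,"hand":44},{"x":0,"y":0,"z":0,"ax":0,"ay":0,"az":0,"hand":44},{"x":0,"y":0,"z":0,"ax":0,"ay":0,"az":0,"hand":44},{"x":0,"y":0,"z":0,"ax":0,"ay":0,"az":0,"hand":44}]'

```text
clock: 8.4
eef_pos: [422.8, 177.6, 32.5]
tcp_rot: [3.14, -0.001, 1.571]
contact_force: [-0.8, -1.0, 6.6]
opening: 0.623
grasp_force: 41.0
```

drive_tool --plan '[{"x":0,"y":0,"z":-0.8,"ax":0,"ay":0,"az":0,"hand":44},{"x":0,"y":0,"z":-1.6,"ax":0,"ay":0,"az":0,"hand":44},{"x":0,"y":0.4,"z":-2.4,"ax":0,"ay":0,"az":0,"hand":44},{"x":-0.4,"y":1.1,"z":-3.0,"ax":0,"ay":0,"az":0,"hand":44},{"x":-1.0,"y":1.8,"z":-3.0,"ax":0,"ay":0,"az":0,"hand":44},{"x":-1.7,"y":2.5,"z":-3.0,"ax":0,"ay":0,"az":0,"hand":44},{"x":-2.4,"y":3.1,"z":-3.0,"ax":0,"ay":0,"az":0,"hand":44},{"x":-3.2,"y":3.6,"z":-3.0,"ax":0,"ay":0,"az":0,"hand":44}]'

```text
clock: 9.2
eef_pos: [603.9, 16.2, 182.3]
tcp_rot: [3.14, -0.0, 1.572]
contact_force: [-0.0, 0.8, -2.4]
opening: 0.623
grasp_force: 43.3
```

drive_tool --plan '[{"x":-0.8,"y":0.35,"z":0,"ax":0,"ay":0,"az":0,"hand":44},{"x":-1.5,"y":0.55,"z":0,"ax":0,"ay":0,"az":0,"hand":44},{"x":-1.87,"y":0.65,"z":0.2,"ax":0,"ay":0,"az":0,"hand":44},{"x":-1.87,"y":0.65,"z":0.6,"ax":0,"ay":0,"az":0,"hand":44},{"x":-1.87,"y":0.65,"z":1.0,"ax":0,"ay":0,"az":0,"hand":44},{"x":-1.87,"y":0.65,"z":1.3,"ax":0,"ay":0,"az":0,"hand":44},{"x":-1.87,"y":0.65,"z":1.5,"ax":0,"ay":0,"az":0,"hand":44},{"x":-1.87,"y":0.65,"z":1.6,"ax":0,"ay":0,"az":0,"hand":44}]'

```text
clock: 10.0
eef_pos: [634.3, -75.5, 100.4]
tcp_rot: [-3.14, -0.0, 1.572]
contact_force: [0.3, -0.3, -0.4]
opening: 0.623
grasp_force: 43.3
```

drive_tool --plan '[{"x":0,"y":0.02,"z":0.04,"ax":0,"ay":0,"az":0,"hand":44},{"x":0,"y":0.02,"z":0.08,"ax":0,"ay":0,"az":0,"hand":44},{"x":0,"y":0.02,"z":0.12,"ax":0,"ay":0,"az":0,"hand":44},{"x":0,"y":0.02,"z":0.14,"ax":0,"ay":0,"az":0,"hand":44},{"x":0,"y":0.02,"z":0.14,"ax":0,"ay":0,"az":0,"hand":44}]'

```text
clock: 10.5
eef_pos: [636.3, -76.0, 95.6]
tcp_rot: [3.14, 0.0, 1.571]
contact_force: [-2.2, 0.6, 5.5]
opening: 0.621
grasp_force: 44.2
```

drive_tool --plan '[{"x":0,"y":0,"z":0,"ax":0,"ay":0,"az":0,"hand":58},{"x":0,"y":0,"z":0,"ax":0,"ay":0,"az":0,"hand":68},{"x":0,"y":0,"z":0,"ax":0,"ay":0,"az":0,"hand":80},{"x":0,"y":0,"z":0,"ax":0,"ay":0,"az":0,"hand":85},{"x":0,"y":0,"z":-0.5,"ax":0,"ay":0,"az":0,"hand":85},{"x":0,"y":0,"z":-1.2,"ax":0,"ay":0,"az":0,"hand":85},{"x":0,"y":0,"z":-1.8,"ax":0,"ay":0,"az":0,"hand":85},{"x":0,"y":0,"z":-2.0,"ax":0,"ay":0,"az":0,"hand":85}]'

```text
clock: 11.3
eef_pos: [637.5, -76.2, 197.7]
tcp_rot: [3.137, 0.001, 1.571]
contact_force: [0.4, -0.1, -0.4]
opening: 0.996
grasp_force: 0.0
```

drive_tool --plan '[{"x":0.6,"y":-0.7,"z":0,"ax":0,"ay":0,"az":0,"hand":85},{"x":1.2,"y":-1.5,"z":0,"ax":0,"ay":0,"az":0,"hand":85},{"x":1.8,"y":-2.3,"z":0,"ax":0,"ay":0,"az":0,"hand":85},{"x":2.4,"y":-3.0,"z":0,"ax":0,"ay":0,"az":0,"hand":85},{"x":2.94,"y":-3.73,"z":0,"ax":0,"ay":0,"az":0,"hand":85},{"x":2.94,"y":-3.73,"z":0,"ax":0,"ay":0,"az":0,"hand":85},{"x":2.94,"y":-3.73,"z":0,"ax":0,"ay":0,"az":0,"hand":85},{"x":2.94,"y":-3.73,"z":0,"ax":0,"ay":0,"az":0,"hand":85}]'

```text
clock: 12.1
eef_pos: [450.0, 70.6, 194.2]
tcp_rot: [3.141, 0.0, 1.571]
contact_force: [0.3, 0.5, -0.5]
opening: 0.995
grasp_force: 0.0
```

```bash
python3 -c "
from h import *
wr('wa',449.8,69,98,30.5)"
```

```text
[450.   70.6 194.2] [3.141 0.    1.571]
pred [324.7 252.2] 41.8
[324.5 244.5  39.6] [449.6  75. ]
```

drive_tool --plan '[{"x":0.02,"y":0,"z":0.6,"ax":0,"ay":0,"az":0,"hand":85},{"x":0.02,"y":0,"z":1.2,"ax":0,"ay":0,"az":0,"hand":85},{"x":0.02,"y":0,"z":1.8,"ax":0,"ay":0,"az":0,"hand":85},{"x":0.02,"y":0,"z":2.4,"ax":0,"ay":0,"az":0,"hand":85},{"x":0.02,"y":0,"z":2.8,"ax":0,"ay":0,"az":0,"hand":85},{"x":0.02,"y":0,"z":2.95,"ax":0,"ay":0,"az":0,"hand":85},{"x":0.02,"y":0,"z":2.95,"ax":0,"ay":0,"az":0,"hand":75},{"x":0.02,"y":0,"z":2.95,"ax":0,"ay":0,"az":0,"hand":66}]'

```text
clock: 12.95
eef_pos: [450.0, 71.7, 47.3]
tcp_rot: [3.141, -0.0, 1.571]
contact_force: [0.2, -1.0, -0.3]
opening: 0.773
grasp_force: 0.0
```

drive_tool --plan '[{"x":0,"y":0,"z":0,"ax":0,"ay":0,"az":0,"hand":62},{"x":0,"y":0,"z":0,"ax":0,"ay":0,"az":0,"hand":59},{"x":0,"y":0,"z":0,"ax":0,"ay":0,"az":0,"hand":55},{"x":0,"y":0,"z":0,"ax":0,"ay":0,"az":0,"hand":50},{"x":0,"y":0,"z":0,"ax":0,"ay":0,"az":0,"hand":50},{"x":0,"y":0,"z":0,"ax":0,"ay":0,"az":0,"hand":50},{"x":0,"y":0,"z":0,"ax":0,"ay":0,"az":0,"hand":50}]' --grip_force 50

```text
clock: 13.65
eef_pos: [449.8, 71.9, 48.0]
tcp_rot: [3.14, -0.0, 1.572]
contact_force: [-2.4, -2.2, 7.2]
opening: 0.705
grasp_force: 52.9
```

drive_tool --plan '[{"x":0,"y":0,"z":-0.8,"ax":0,"ay":0,"az":0,"hand":50},{"x":0,"y":0,"z":-1.6,"ax":0,"ay":0,"az":0,"hand":50},{"x":-0.3,"y":0.2,"z":-2.4,"ax":0,"ay":0,"az":0,"hand":50},{"x":-0.9,"y":0.5,"z":-3.0,"ax":0,"ay":0,"az":0,"hand":50},{"x":-1.6,"y":0.9,"z":-3.3,"ax":0,"ay":0,"az":0,"hand":50},{"x":-2.4,"y":1.3,"z":-3.4,"ax":0,"ay":0,"az":0,"hand":50},{"x":-3.2,"y":1.8,"z":-3.4,"ax":0,"ay":0,"az":0,"hand":50},{"x":-4.0,"y":2.4,"z":-3.4,"ax":0,"ay":0,"az":0,"hand":50}]'

```text
clock: 14.45
eef_pos: [569.6, -129.7, 218.0]
tcp_rot: [3.14, 0.0, 1.571]
contact_force: [1.7, 0.3, -2.0]
opening: 0.704
grasp_force: 55.9
```

drive_tool --plan '[{"x":-0.5,"y":0.6,"z":0,"ax":0,"ay":0,"az":0,"hand":50},{"x":-0.8,"y":1.1,"z":0,"ax":0,"ay":0,"az":0,"hand":50},{"x":-0.88,"y":1.44,"z":0.2,"ax":0,"ay":0,"az":0,"hand":50},{"x":-0.88,"y":1.44,"z":0.6,"ax":0,"ay":0,"az":0,"hand":50},{"x":-0.88,"y":1.44,"z":1.0,"ax":0,"ay":0,"az":0,"hand":50},{"x":-0.88,"y":1.44,"z":1.4,"ax":0,"ay":0,"az":0,"hand":50},{"x":-0.88,"y":1.44,"z":1.7,"ax":0,"ay":0,"az":0,"hand":50},{"x":-0.88,"y":1.44,"z":1.9,"ax":0,"ay":0,"az":0,"hand":50}]'

```text
clock: 15.25
eef_pos: [640.8, -171.8, 120.8]
tcp_rot: [-3.141, -0.0, 1.572]
contact_force: [0.4, -1.0, -2.8]
opening: 0.707
grasp_force: 55.9
```

drive_tool --plan '[{"x":0,"y":0,"z":0.08,"ax":0,"ay":0,"az":0,"hand":50},{"x":0,"y":0,"z":0.14,"ax":0,"ay":0,"az":0,"hand":50},{"x":0,"y":0,"z":0.19,"ax":0,"ay":0,"az":0,"hand":50},{"x":0,"y":0,"z":0.23,"ax":0,"ay":0,"az":0,"hand":50},{"x":0,"y":0,"z":0.25,"ax":0,"ay":0,"az":0,"hand":50},{"x":0,"y":0,"z":0.25,"ax":0,"ay":0,"az":0,"hand":50}]'

```text
clock: 15.85
eef_pos: [641.8, -172.2, 111.0]
tcp_rot: [3.14, 0.0, 1.571]
contact_force: [-3.9, 0.4, 8.2]
opening: 0.703
grasp_force: 57.1
```

drive_tool --plan '[{"x":0,"y":0,"z":0,"ax":0,"ay":0,"az":0,"hand":64},{"x":0,"y":0,"z":0,"ax":0,"ay":0,"az":0,"hand":74},{"x":0,"y":0,"z":0,"ax":0,"ay":0,"az":0,"hand":85},{"x":0,"y":0,"z":0,"ax":0,"ay":0,"az":0,"hand":85},{"x":0,"y":0,"z":-0.4,"ax":0,"ay":0,"az":0,"hand":85},{"x":0,"y":0,"z":-1.1,"ax":0,"ay":0,"az":0,"hand":85},{"x":0,"y":0,"z":-1.7,"ax":0,"ay":0,"az":0,"hand":85},{"x":0,"y":0,"z":-1.8,"ax":0,"ay":0,"az":0,"hand":85}]'

```text
clock: 16.65
eef_pos: [643.4, -172.6, 203.4]
tcp_rot: [3.136, 0.002, 1.571]
contact_force: [-0.0, 0.6, 0.4]
opening: 0.996
grasp_force: 0.0
```

drive_tool --plan '[{"x":0,"y":-0.8,"z":0,"ax":0,"ay":0,"az":0,"hand":85},{"x":-0.02,"y":-1.6,"z":0,"ax":0,"ay":0,"az":0,"hand":85},{"x":-0.04,"y":-2.5,"z":0,"ax":0,"ay":0,"az":0,"hand":85},{"x":-0.06,"y":-3.4,"z":0.2,"ax":0,"ay":0,"az":0,"hand":85},{"x":-0.07,"y":-4.2,"z":0.6,"ax":0,"ay":0,"az":0,"hand":85},{"x":-0.07,"y":-4.62,"z":0.8,"ax":0,"ay":0,"az":0,"hand":85},{"x":-0.07,"y":-4.62,"z":0.8,"ax":0,"ay":0,"az":0,"hand":85},{"x":-0.07,"y":-4.62,"z":0.8,"ax":0,"ay":0,"az":0,"hand":85}]'

```text
clock: 17.45
eef_pos: [410.7, -175.8, 159.4]
tcp_rot: [3.141, 0.0, 1.571]
contact_force: [0.6, -0.2, 0.9]
opening: 0.998
grasp_force: 0.0
```

```bash
python3 -c "
from h import *
wr('wc',410.5,-177,62,23.5)"
```

```text
[ 410.7 -175.8  159.4] [3.141 0.    1.571]
pred [324.8 251.1] 32.1
[323.5 241.5  33.3] [ 409.6 -169.6]
```

drive_tool --plan '[{"x":0.03,"y":0,"z":0.6,"ax":0,"ay":0,"az":0,"hand":85},{"x":0.03,"y":0,"z":1.2,"ax":0,"ay":0,"az":0,"hand":85},{"x":0.03,"y":0,"z":1.8,"ax":0,"ay":0,"az":0,"hand":85},{"x":0.03,"y":0,"z":2.3,"ax":0,"ay":0,"az":0,"hand":85},{"x":0.03,"y":0,"z":2.7,"ax":0,"ay":0,"az":0,"hand":85},{"x":0.03,"y":0,"z":2.8,"ax":0,"ay":0,"az":0,"hand":85},{"x":0.03,"y":0,"z":2.8,"ax":0,"ay":0,"az":0,"hand":65},{"x":0.03,"y":0,"z":2.8,"ax":0,"ay":0,"az":0,"hand":54}]'

```text
clock: 18.3
eef_pos: [411.5, -174.5, 20.0]
tcp_rot: [3.14, 0.001, 1.572]
contact_force: [0.1, -0.7, 0.1]
opening: 0.688
grasp_force: 0.0
```

drive_tool --plan '[{"x":0,"y":0,"z":0,"ax":0,"ay":0,"az":0,"hand":49},{"x":0,"y":0,"z":0,"ax":0,"ay":0,"az":0,"hand":45},{"x":0,"y":0,"z":0,"ax":0,"ay":0,"az":0,"hand":41},{"x":0,"y":0,"z":0,"ax":0,"ay":0,"az":0,"hand":37},{"x":0,"y":0,"z":0,"ax":0,"ay":0,"az":0,"hand":37},{"x":0,"y":0,"z":0,"ax":0,"ay":0,"az":0,"hand":37},{"x":0,"y":0,"z":0,"ax":0,"ay":0,"az":0,"hand":37}]' --grip_force 40

```text
clock: 19.0
eef_pos: [411.1, -174.4, 20.4]
tcp_rot: [3.14, 0.001, 1.571]
contact_force: [-0.3, 2.0, 6.9]
opening: 0.545
grasp_force: 40.3
```

drive_tool --plan '[{"x":0,"y":0,"z":-0.8,"ax":0,"ay":0,"az":0,"hand":37},{"x":0,"y":0,"z":-1.6,"ax":0,"ay":0,"az":0,"hand":37},{"x":0.3,"y":0.3,"z":-2.4,"ax":0,"ay":0,"az":0,"hand":37},{"x":0.8,"y":0.7,"z":-3.0,"ax":0,"ay":0,"az":0,"hand":37},{"x":1.4,"y":1.2,"z":-3.3,"ax":0,"ay":0,"az":0,"hand":37},{"x":2.0,"y":1.8,"z":-3.4,"ax":0,"ay":0,"az":0,"hand":37},{"x":2.6,"y":2.5,"z":-3.4,"ax":0,"ay":0,"az":0,"hand":37},{"x":3.2,"y":3.2,"z":-3.4,"ax":0,"ay":0,"az":0,"hand":37}]'

```text
clock: 19.8
eef_pos: [571.6, -12.6, 190.7]
tcp_rot: [3.139, 0.0, 1.571]
contact_force: [0.8, -1.0, -0.7]
opening: 0.539
grasp_force: 41.8
```

drive_tool --plan '[{"x":0.4,"y":0.6,"z":0,"ax":0,"ay":0,"az":0,"hand":37},{"x":0.62,"y":1.0,"z":0,"ax":0,"ay":0,"az":0,"hand":37},{"x":0.62,"y":1.18,"z":0.2,"ax":0,"ay":0,"az":0,"hand":37},{"x":0.62,"y":1.18,"z":0.6,"ax":0,"ay":0,"az":0,"hand":37},{"x":0.62,"y":1.18,"z":1.0,"ax":0,"ay":0,"az":0,"hand":37},{"x":0.62,"y":1.18,"z":1.4,"ax":0,"ay":0,"az":0,"hand":37},{"x":0.62,"y":1.18,"z":1.7,"ax":0,"ay":0,"az":0,"hand":37},{"x":0.62,"y":1.18,"z":1.9,"ax":0,"ay":0,"az":0,"hand":37}]'

```text
clock: 20.6
eef_pos: [628.2, 16.4, 93.0]
tcp_rot: [-3.14, 0.0, 1.571]
contact_force: [-0.3, 0.2, -0.8]
opening: 0.541
grasp_force: 41.8
```

drive_tool --plan '[{"x":0,"y":0,"z":0.08,"ax":0,"ay":0,"az":0,"hand":37},{"x":0,"y":0,"z":0.14,"ax":0,"ay":0,"az":0,"hand":37},{"x":0,"y":0,"z":0.19,"ax":0,"ay":0,"az":0,"hand":37},{"x":0,"y":0,"z":0.23,"ax":0,"ay":0,"az":0,"hand":37},{"x":0,"y":0,"z":0.25,"ax":0,"ay":0,"az":0,"hand":37},{"x":0,"y":0,"z":0.25,"ax":0,"ay":0,"az":0,"hand":37}]'

```text
clock: 21.2
eef_pos: [629.7, 17.0, 83.4]
tcp_rot: [3.14, 0.0, 1.571]
contact_force: [-4.0, 0.1, 10.0]
opening: 0.54
grasp_force: 43.0
```

Contact at the expected height. Release, rise, back off, then check.

drive_tool --plan '[{"x":0,"y":0,"z":0,"ax":0,"ay":0,"az":0,"hand":52},{"x":0,"y":0,"z":0,"ax":0,"ay":0,"az":0,"hand":62},{"x":0,"y":0,"z":0,"ax":0,"ay":0,"az":0,"hand":75},{"x":0,"y":0,"z":0,"ax":0,"ay":0,"az":0,"hand":85},{"x":0,"y":0,"z":-0.5,"ax":0,"ay":0,"az":0,"hand":85},{"x":0,"y":0,"z":-1.3,"ax":0,"ay":0,"az":0,"hand":85},{"x":0,"y":0,"z":-2.1,"ax":0,"ay":0,"az":0,"hand":85},{"x":0,"y":0,"z":-2.8,"ax":0,"ay":0,"az":0,"hand":85}]'

```text
clock: 22.0
eef_pos: [629.4, 17.0, 223.7]
tcp_rot: [3.141, -0.0, 1.571]
contact_force: [-0.1, -0.6, -0.1]
opening: 0.996
grasp_force: 0.0
```

drive_tool --plan '[{"x":0,"y":-0.8,"z":0,"ax":0,"ay":0,"az":0,"hand":85},{"x":0,"y":-1.7,"z":0,"ax":0,"ay":0,"az":0,"hand":85},{"x":0,"y":-2.6,"z":0,"ax":0,"ay":0,"az":0,"hand":85},{"x":0,"y":-3.5,"z":0,"ax":0,"ay":0,"az":0,"hand":85},{"x":0,"y":-4.4,"z":0,"ax":0,"ay":0,"az":0,"hand":85},{"x":0,"y":-5,"z":0,"ax":0,"ay":0,"az":0,"hand":85},{"x":0,"y":-5,"z":0,"ax":0,"ay":0,"az":0,"hand":85},{"x":0,"y":-5,"z":0,"ax":0,"ay":0,"az":0,"hand":85}]'

```text
clock: 22.8
eef_pos: [379.6, 16.9, 222.3]
tcp_rot: [3.14, -0.0, 1.572]
contact_force: [0.7, -0.1, 0.6]
opening: 0.997
grasp_force: 0.0
```

Run:
```python
from h import *
T=dict(a=(642,-172,161,30.5),b=(635.4,-76,143,27),c=(630,16.5,125,23.5),d=(617,114.2,107,20))
out=[]
for n in("top","scene"):
    im=imaging.grab_frame(n)[:,:,::-1].copy();P=[]
    for k,(x,y,z,R) in T.items():
        a=np.linspace(0,6.28,40)
        pts=np.array([proj(n,(x+R*np.cos(t),y+R*np.sin(t),z)) for t in a]);P.append(pts)
    P=np.vstack(P);lo=P.min(0).astype(int)-25;hi=P.max(0).astype(int)+35;f=4
    c=cv2.resize(im[lo[1]:hi[1],lo[0]:hi[0]],None,fx=f,fy=f,interpolation=cv2.INTER_CUBIC)
    for p in P: cv2.circle(c,tuple(((p-lo+.5)*f).astype(int)),1,(0,255,0),-1)
    cv2.imwrite(f"pics/fin_{n}.png",c[:600,:800]);print(c.shape)
```

```text
(364, 728, 3)
(540, 840, 3)
```

View pics/fin_top.png

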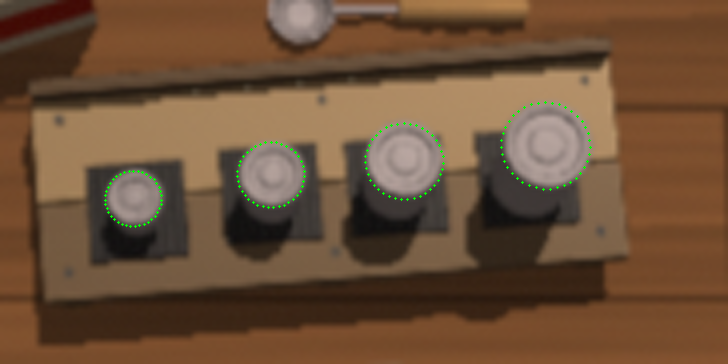

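View pics/fin_scene.png

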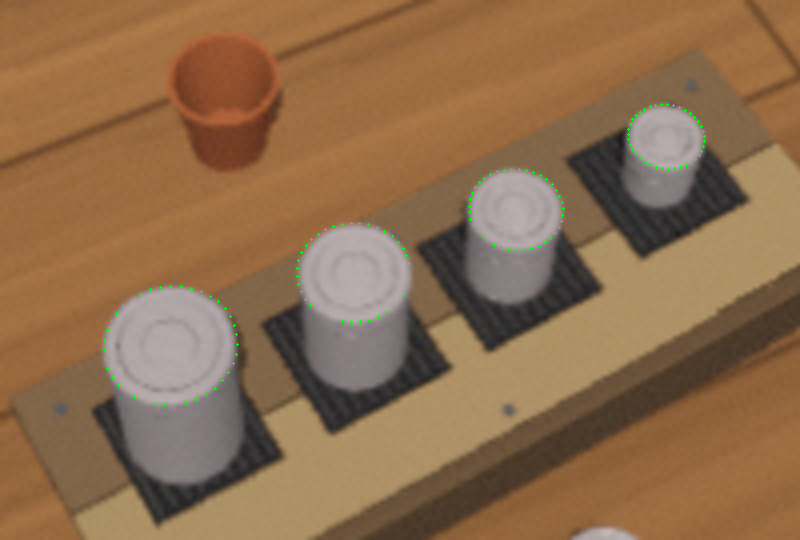

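The predicted lid outlines coincide with all four lids in both views, for example a at (546,145) and d at (133,198) in the top crop. All four stand upright on their mats, and the cup is untouched.

```bash
python3 -c "
from rig import r
print(r.sign_off())"
```

```text
the job is handed in; nothing more can be done
None
```

I placed all four canisters upright on their mats, tallest next to the scale and shortest next to the nut bowl, and handed the job in at about 23 s of robot time; my final camera check showed them centred to within a few millimetres, but sign-off returned no verdict.

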